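Set the seal timer's blank selector by counting clicks, then store it

ROBOT

A 6-joint arm with a two-finger parallel gripper is mounted at the origin on a cart in front of the work surface, level with it; the furniture and walls round the work are solid. World frame = base frame: x ahead of the robot, y to its left, z up, the work surface at z = 0. Lengths are in mm, angles in rad, forces in N, time in s.
With the tool pointing down it reaches from about 150 to 775 mm from the base axis. Payload 6.1 kg.
Tool frame: the origin (TCP) lies midway between the tips of the shut fingers; the grasp point (between the pads) lies grasp_offset behind it (grasp_offset is the distance from the TCP to the grasp point, in mm); z points along the fingers, y is the direction in which the jaws open and shut (so a half turn about z gives the same grasp; the last joint's range is limited). The gripper opens to 85 mm and grips with 20 to 120 N. Pads are 22 mm wide; open, the fingers measure 114 mm over their backs; the gripper's body (76 mm by 85 mm) begins 54 mm behind the grasp point. The pads swing forward as they close: fully open they stand 13 mm farther back than shut.
Start: joints at [1.197, 0.126, -0.04, 1.405, 0, 1.571], TCP at [191.699, 488.733, 231.295] pointing down, gripper open.
Joint ranges: [-2.72, 2.72], [-0.95, 1.95], [-1.27, 1.35], [-1.78, 2.02], [-1.46, 1.47], [-3.14, 3.14]. Speed limits (rad/s): [2.39, 2.39, 3.01, 3.14, 3.14, 3.14].

INTERFACE

Orientations are given as a unit quaternion [x, y, z, w].
In Python, from cell import * gives the robot as it stands.
- The arm moves only by the shell command python3 -m handwheel 'ROWS' [FORCE]. ROWS is a JSON object of lists of equal length, an entry for each row: "claw": the gripper's target within -1 to 1 (fully open at 1, half-way at 0, shut at -1); "slide": the shift along the tool's x, y, z as a fraction of full scale, a list of three; "turn": the turn about the tool's z as a fraction of full scale. In form: {"claw": [claw, ...], "slide": [[dx, dy, dz], ...], "turn": [turn, ...]}. A call has 1 to 12 rows; each row is the pose to reach, as a shift and turn from the pose measured when the call began, along the tool's axes at that moment; what a row does not reach only later rows make up. Full scale, the value 1, is 0.5 m for a shift and 60 degrees for a turn. A row lasts 1/10 s, in which the tool goes at most 50 mm and 8.59 degrees, less where a joint would pass 70% of its speed; a pose out of reach is approached as far as the arm can. A call with a number of a shift or a turn outside -1 to 1 is refused whole. A call with a gripper value outside its range is refused whole. The fingers move at their own pace and stop on an object; FORCE is the grip in N (left out, the last holds). Time passes only in rows, so rows that repeat a pose let the fingers close. It gives the time, the measured TCP pose, the force and the opening at its end, in the units of the state.
- get_obs(): the state, without advancing time (a new reading comes with each control period).
- get_image(name): name is "scene" or "top" or "wrist"; returns the picture (384x512x3 uint8, red, green, blue); there is no depth.
- calibration(name): a dict with "fx", "fy", "cx", "cy" (pixels), "dist_coeffs" ([k1, k2, p1, p2, k3] as OpenCV has them; the pictures are not rectified), "rvec" (rotation vector, rad) and "tvec" (3), from world to camera coordinates, as OpenCV has them. Camera axes: x right, y down, z forward; pixel columns grow to the right and rows downward; lengths in mm; the calibration is good to about 2 mm. A picture is of the moment at which its call begins: read the wrist's pose just before it. calibration takes no time and is no camera call; for the wrist camera it gives the pose at the moment of the call.
- finish_job(): hands the job in, once; it reports no verdict.
The state is a dict: "t": time; "q": joint angles; "joint_vel": joint speeds; "tau": joint torques, N m; "tool_pos": TCP position; "tool_rot": TCP orientation; "wrist_force": force on the tool from outside, world axes, zero at the start; "ft_torque": the same for the moment, N m; "width": finger opening in mm.
Only numpy, scipy, OpenCV 4.12 (cv2) and the standard library are available. Lean on these libraries where they do the work, as an engineer would, in place of code of your own. Each camera call takes 0.05 s, during which the arm holds its last target.

TASK

Set the seal timer to its fourth step: its selector knob has no marks, so turn it anticlockwise (seen from above) until you feel the end stop, without forcing it, then turn it clockwise exactly four clicks and let go. Then press the button on the button box all the way in to store the setting, and let it come back up. Do not press the button at any other setting, and leave the things lying around where they are.

Things in the scene. Friction and masses are not known exactly. Their poses are not given: they have to be found in the camera images.
- timer: seal timer: grey steel box 120 x 110 x 50 mm (x, y, z), aluminium top, vent slots in its sides, fixed to the table; origin at the centre of its underside, z up. On the middle of its top stands the unmarked black selector: a disc 41 mm across with an upright wing 40 mm long, 12 mm wide, standing 58 to 94 mm above the table, alike at both ends. It starts anywhere at least two clicks from either end
- knob_grip (a point): on the selector's vertical axis, 82 mm above the table, 12 mm below the wing's top: where to grip it. Turns with it; x axis along the wing, y across. It has 8 click positions, evenly spaced, but the angle (15 to 30 degrees) is not known: count. Resistance is highest (0.3 N m) soon after leaving a position, nil half way, then it pulls itself on into the next; let go, it centres itself
- collar (a point): foot of the selector, on its axis, 53 mm above the table (does not turn). The switch has a springy stop 3 degrees beyond the first and the last position: there it turns no farther but yields at 7 N m per radian, so that resistance soon rises above that of any click. More than 1 N m against a stop is forcing it
- wiper (a point): the switch's inner contact, sealed inside the timer, which the rules read. In the timer's frame it moves along x by well under 1 mm over the whole travel, larger x for clockwise, far too little to measure by pose. x = 0 at the first position (next to the anticlockwise stop), 0.35 mm four clicks clockwise of it
- stop_gauge (a point): a second inner contact, sealed inside the timer, which shows the rules how hard the selector is pressed against a stop: in the timer's frame its x leaves 0 by less than 0.04 mm, too little to measure by pose, for the most that the stop may bear
- station: button box: smaller grey steel box 85 x 75 x 40 mm (x, y, z) with one round black push button in the middle of its top, fixed to the table; origin at the centre of its underside, z up
- store_top (a point): middle of the top face of the push button, 30 mm across, 62 mm above the table when up; moves down with it
- store (a joint): travel of the push button in m: 0 up, 0.006 fully in; a spring, about 1.5 N to start and 5 N fully in, brings it back
- tape_dispenser: bystander: dark weighted tape dispenser 52 x 177 x 98 mm, origin at the centre of its underside
- pencil: bystander: green pencil 112 mm long, 7 mm thick, lying in front of the button box
- ball_pen: bystander: white pen 145 mm long, lying on a flat brown mailer behind the boxes
- piece_near: bystander: small blue wooden wedge piece 22 x 22 x 13 mm lying in front of the timer
- piece_far: bystander: a like wedge piece farther back on the left

How it is judged:
By the outcome, as a careful person would: the job done as asked, in the order asked, and still so for the second after the job is handed in, with the robot touching nothing.
It also fails if it takes over 72 s, if anything falls off the work surface, if the arm or the gripper's body presses on something with over 40 N, if the wrist force passes 120 N, or if a joint passes its speed limit or range.

## Working session

There is one attempt and no reset: what is moved stays moved. The work goes in short steps, Python scripts to look and compute and a shell command to move; the robot and the scene stay as the last step left them, time stands still between calls to the robot, and variables do not carry over. Pictures are saved under pics/ and viewed, and the job is handed in when it is done.

```bash
ls; mkdir -p pics
python3 - <<'E'
from cell import *
import cv2
o=get_obs();print(o)
for n in("scene","top","wrist"):
    c=calibration(n);print(n,c)
    im=get_image(n);cv2.imwrite(f"pics/{n}0.png",im[:,:,::-1])
E
```

```text
pics
{'t': 0.0, 'q': array([ 1.19700812e+00,  1.26407214e-01, -4.06204277e-02,  1.40538639e+00,
        3.14556967e-05,  1.57077891e+00]), 'joint_vel': array([ 1.04006553e-03, -1.46560803e-03,  1.11750783e-03, -9.97723935e-04,
       -1.40245908e-05, -1.12261085e-04]), 'tau': array([-1.08053209e-03, -4.35915291e+01,  3.52924025e+01,  1.71433581e-02,
       -3.49458992e-05,  4.15724074e-06]), 'tool_pos': array([191.54433625, 488.37531305, 230.50850121]), 'tool_rot': array([ 1.85799379e-01,  9.82587368e-01, -7.91842778e-04, -1.65751991e-04]), 'wrist_force': array([ 0.10984673, -0.57402856,  0.00561064]), 'ft_torque': array([ 0.0325414 , -0.04185882, -0.09312373]), 'width': 85.04674755851812}
scene {'fx': 384.7678124952631, 'fy': 384.7678124952631, 'cx': 256.6689220412037, 'cy': 188.22771064844972, 'dist_coeffs': array([0.00751633, 0.        , 0.        , 0.        , 0.        ]), 'rvec': array([ 2.25022515, -0.68045594,  0.26901074]), 'tvec': array([-428.29619399,  294.43206365,  926.75578001])}
top {'fx': 435.4673284461132, 'fy': 435.4673284461132, 'cx': 263.29212582060114, 'cy': 188.1973737641362, 'dist_coeffs': array([0.04476469, 0.        , 0.        , 0.        , 0.        ]), 'rvec': array([ 2.18221919, -2.22378275,  0.04023412]), 'tvec': array([  70.67942006,  523.04624659, 1052.14223439])}
wrist {'fx': 330.49048089706014, 'fy': 330.49048089706014, 'cx': 254.62457302488033, 'cy': 192.63613777943854, 'dist_coeffs': array([-0.00392303,  0.        ,  0.        ,  0.        ,  0.        ]), 'rvec': array([-2.38278358, -1.62475493, -0.2436608 ]), 'tvec': array([-524.48850658,  -36.54141747,  380.29869403])}
```

View pics/top0.png

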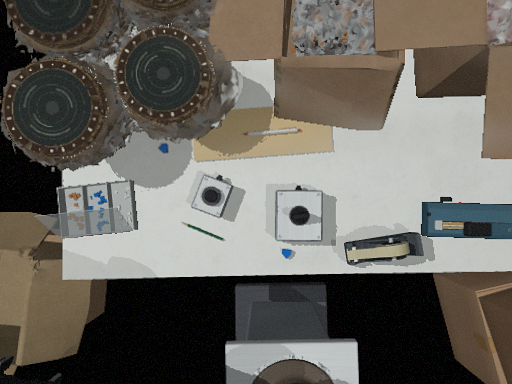

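View pics/scene0.png

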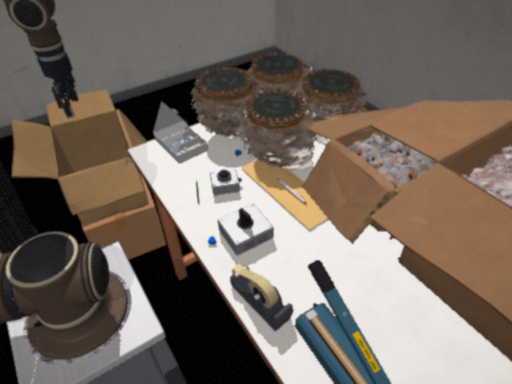

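View pics/wrist0.png

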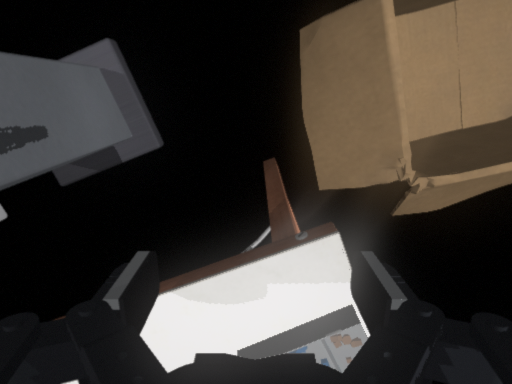

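The top view shows the timer at about (299,215), the button box at (212,195), pencil (203,231), blue piece (287,253) and tape dispenser (383,248). I'll zoom in to measure.

```bash
cat > h.py <<'E'
from cell import *
import cv2, numpy as np
from scipy.spatial.transform import Rotation as R
def ray(c,uv,z):
    K=np.array([[c['fx'],0,c['cx']],[0,c['fy'],c['cy']],[0,0,1]])
    p=cv2.undistortPoints(np.array(uv,float).reshape(-1,1,2),K,c['dist_coeffs']).reshape(-1,2)
    Rm=cv2.Rodrigues(c['rvec'])[0];C=-Rm.T@c['tvec']
    d=np.c_[p,np.ones(len(p))]@Rm
    return C+d*((z-C[2])/d[:,2])[:,None]
def proj(c,P):
    K=np.array([[c['fx'],0,c['cx']],[0,c['fy'],c['cy']],[0,0,1]])
    return cv2.projectPoints(np.array(P,float).reshape(-1,1,3),c['rvec'],c['tvec'],K,c['dist_coeffs'])[0].reshape(-1,2)
E
python3 - <<'E'
from h import *
im=cv2.imread('pics/top0.png');c=calibration('top')
cv2.imwrite('pics/topz.png',cv2.resize(im[160:270,180:345],None,fx=4.8,fy=4.8,interpolation=cv2.INTER_CUBIC))
im2=cv2.imread('pics/scene0.png')
cv2.imwrite('pics/scz.png',cv2.resize(im2[160:260,190:290],None,fx=6,fy=6,interpolation=cv2.INTER_CUBIC))
g=im.max(2)
for name,(x0,y0,x1,y1) in dict(knob=(284,198,316,232),but=(200,185,224,208)).items():
    m=(g[y0:y1,x0:x1]<70).astype(np.uint8)
    n,l,s,ce=cv2.connectedComponentsWithStats(m)
    print(name,[(s[i].tolist(),(ce[i]+[x0,y0]).round(2)) for i in range(1,n) if s[i][4]>20])
E
```

```text
knob [([6, 8, 20, 19, 277], array([299.02, 215.22]))]
but [([4, 4, 17, 14, 182], array([211.64, 195.89]))]
```

View pics/topz.png

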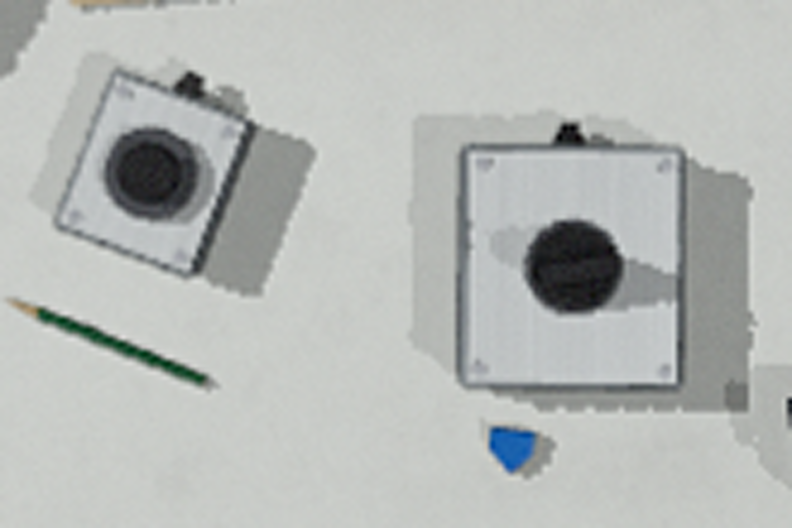

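View pics/scz.png

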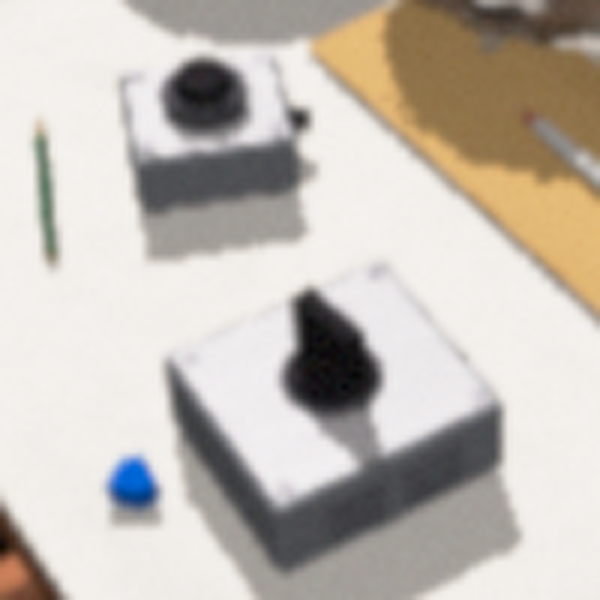

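Top view: timer top corners at about (460..685, 147..387) in the zoom. The knob wing lies nearly along the image horizontal, so it points along world y. Next I'll compute positions and stretch the contrast on the wing.

Run:
```python
from h import *
im=cv2.imread('pics/top0.png');c=calibration('top')
f=lambda L:[( (x+.5)/4.8-.5+180,(y+.5)/4.8-.5+160) for x,y in L]
T=ray(c,f([(461,147),(685,147),(682,387),(460,386)]),50);B=ray(c,f([(117,70),(252,125),(192,275),(55,226)]),40)
print('timer',T.round(1).tolist(),T.mean(0).round(1)); print('box',B.round(1).tolist(),B.mean(0).round(1))
print('knob',ray(c,[(299.02,215.22)],64).round(1),ray(c,[(299.02,215.22)],75).round(1),'but',ray(c,f([(151,173)]),62).round(1))
print('piece',ray(c,f([(512,448)]),8).round(1))
k=im[198:232,284:316].max(2).astype(float)
k=np.clip((k-5)*4.5,0,255).astype(np.uint8)
cv2.imwrite('pics/kz.png',cv2.resize(k,None,fx=16,fy=16,interpolation=cv2.INTER_CUBIC))
s=cv2.imread('pics/scene0.png')[205:232,232:260].max(2).astype(float)
cv2.imwrite('pics/ksz.png',cv2.resize(np.clip(s*4,0,255).astype(np.uint8),None,fx=18,fy=18,interpolation=cv2.INTER_CUBIC))
Rm=R.from_quat(get_obs()['tool_rot']).as_matrix();print(Rm.round(3))
```

```text
timer [[517.5, 31.9, 50.0], [515.4, -77.3, 50.0], [398.9, -73.0, 50.0], [401.3, 34.8, 50.0]] [458.3 -20.9  50. ]
box [[559.0, 200.7, 40.0], [530.6, 134.5, 40.0], [457.3, 165.2, 40.0], [482.7, 232.2, 40.0]] [507.4 183.1  40. ]
knob [[458.4 -20.4  64. ]] [[458.7 -19.5  75. ]] but [[507.4 182.   62. ]]
piece [[366.2   8.    8. ]]
[[-0.931  0.365 -0.   ]
 [ 0.365  0.931 -0.001]
 [-0.    -0.001 -1.   ]]
```

View pics/kz.png

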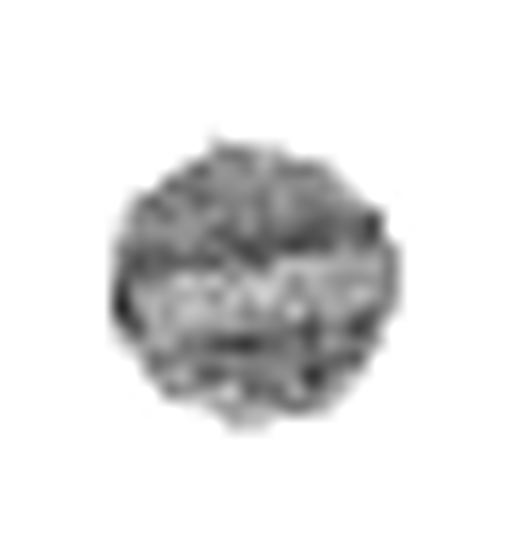

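View pics/ksz.png

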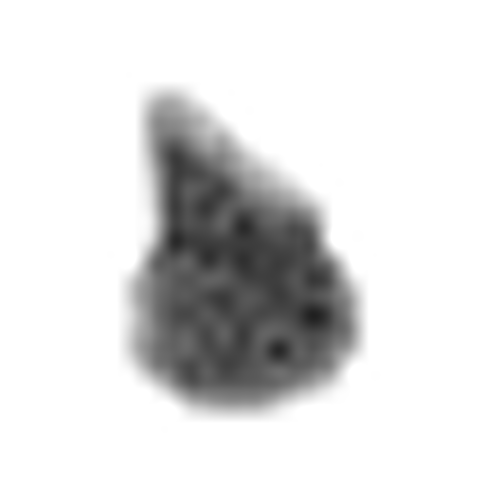

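```bash
python3 - <<'E'
import cell
print([n for n in dir(cell) if n[0]!='_'], getattr(cell,'grasp_offset',None))
E
python3 -m handwheel '{"claw":[1,1,1,1,1,1,1,1,1,1,1,1],"slide":[[-0.08,-0.07,0],[-0.16,-0.14,0],[-0.24,-0.21,0],[-0.32,-0.28,0],[-0.4,-0.35,0],[-0.48,-0.42,0],[-0.56,-0.49,0],[-0.64,-0.56,0],[-0.72,-0.63,0],[-0.8,-0.7,0],[-0.867,-0.751,0],[-0.867,-0.751,0]],"turn":[0.1,0.2,0.3,0.4,0.5,0.6,0.7,0.8,0.9,1,1,1]}' 60
```

```text
['Unreachable', 'calibration', 'finish_job', 'get_image', 'get_obs', 'grasp_offset'] 18.700000000000003
t: 1.35
tool_pos: [459.1, -22.7, 230.7]
tool_rot: [0.654, 0.757, -0.001, 0.0]
wrist_force: [0.3, 1.2, -0.3]
width: 85.4
```

```bash
cat > wl.py <<'E'
from h import *
import sys
o=get_obs();c=calibration('wrist');im=get_image('wrist');n=sys.argv[1]
b=im[:,:,::-1]
cv2.imwrite(f'pics/{n}.png',np.clip(b.astype(float)*1.3,0,255).astype(np.uint8))
np.savez(f'pics/{n}.npz',im=b,**{k:np.array(v) for k,v in c.items()})
Rm=R.from_quat(o['tool_rot']).as_matrix()
print(o['t'],o['tool_pos'].round(1),'yang',np.degrees(np.arctan2(Rm[1,1],Rm[0,1])).round(1),'q',o['q'].round(3),'F',o['wrist_force'].round(2),'T',o['ft_torque'].round(3))
print('knob px',proj(c,[[458.5,-20,94],[458.5,-20,58]]).round(1).tolist())
E
python3 wl.py w1
```

```text
1.35 [459.1 -22.7 230.7] yang 8.4 q [-0.048  0.003 -0.173  1.395 -0.002  1.376] F [ 0.28  1.23 -0.35] T [0.021 0.013 0.039]
knob px [[256.2, 178.4], [256.1, 169.0]]
```

View pics/w1.png

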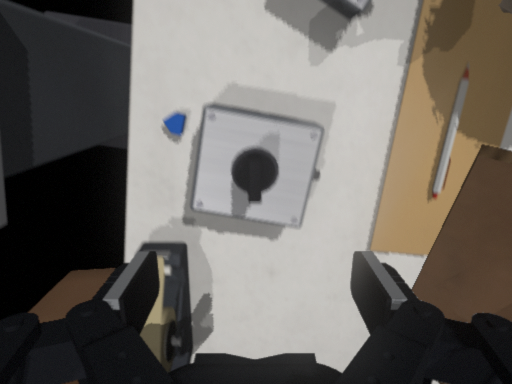

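The wrist view shows the knob at (255,170) with the wing pointing straight down the image, its end at (255,202). I'll zoom in to get its angle.

Run:
```python
from h import *
d=np.load('pics/w1.npz');im=d['im'];
k=im[140:210,220:290].max(2).astype(float)
cv2.imwrite('pics/wz.png',cv2.resize(np.clip((k-5)*4,0,255).astype(np.uint8),None,fx=8,fy=8,interpolation=cv2.INTER_CUBIC))
print(im[165:206:4,240:272].max(2))
```

```text
[[ 37  34  34  32  32  31  30  30  31  33  34  36  36  36  35  33  35  34
   34  33  33  32  30  32  33  34  32  33  35  34  34  34]
 [ 33  33  33  31  33  31  32  32  31  32  34  36  35  36  34  35  34  33
   33  33  33  32  31  31  33  33  33  32  34  34  34  34]
 [ 30  31  33  32  30  31  31  30  31  33  34  34  35  34  36  34  34  34
   34  33  33  30  31  32  33  32  33  32  33  34  32  34]
 [ 29  30  31  31  32  29  30  29  30  32  33  34  34  36  35  33  34  34
   34  35  32  30  31  32  33  31  32  33  34  35  35  34]
 [ 30  31  29  33  31  31  32  31  29  30  34  35  34  35  33  34  33  33
   32  33  31  32  32  32  32  32  33  32  35  34  35  40]
 [ 33  32  32  31  31  32  31  30  30  31  34  35  35  35  33  33  33  31
   32  32  33  32  31  32  33  34  34  36  39  44  60  78]
 [ 75  67  59  47  39  37  34  32  32  32  35  34  34  34  33  35  34  33
   34  33  32  37  41  46  59  72  77  90 101 104 114 123]
 [ 91  90  91  89  85  82  79  62  42  32  35  35  35  35  33  33  33  33
   32  34  45  84 103 116 122 127 132 135 138 137 137 138]
 [ 92  92  92  92  91  91  91  78  58  40  33  34  34  35  35  35  34  32
   34  34  46  89 124 135 136 137 137 136 137 136 135 136]
 [ 92  93  92  91  92  91  91  90  75  59  68  73  72  73  72  72  74  73
   73  75  82 103 126 136 137 139 138 137 137 137 137 137]
 [ 93  93  93  93  93  93  93  93  95 105 115 126 131 132 132 132 131 131
  131 132 132 136 139 139 139 139 139 139 138 138 139 139]]
```

View pics/wz.png

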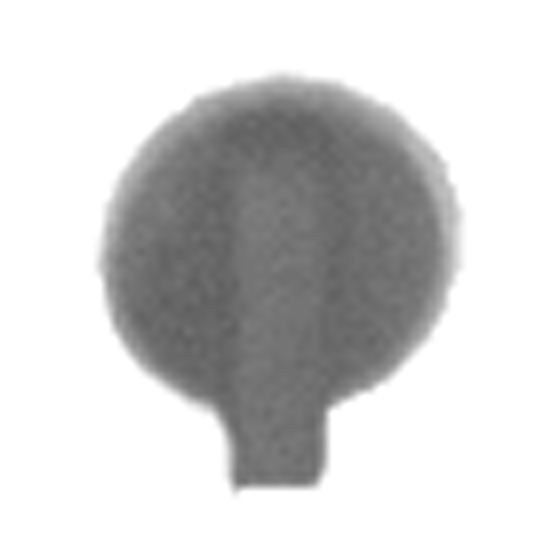

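Run:
```python
from h import *
c=dict(np.load('pics/w1.npz'))
f=lambda L:[((x+.5)/8-.5+220,(y+.5)/8-.5+140) for x,y in L]
P=ray(c,f([(282,162),(276,487),(278,325)]),94);print(P.round(1))
print(ray(c,f([(281,247)]),58).round(1))
d=P[0]-P[1];print(np.linalg.norm(d),np.degrees(np.arctan2(d[1],d[0])))
o=get_obs();Rm=R.from_quat(o['tool_rot']).as_matrix()
print(Rm.round(3),'shift tool',(Rm.T@(P[2]-o['tool_pos'])).round(1))
```

```text
[[454.9  -3.8  94. ]
 [459.6 -40.4  94. ]
 [457.1 -21.8  94. ]]
[[457.4 -21.6  58. ]]
36.83665378651095 97.33344142939495
[[-0.145  0.989 -0.   ]
 [ 0.989  0.145 -0.003]
 [-0.003 -0.001 -1.   ]] shift tool [  2.9  -2.6 136.4]
```

```bash
python3 -m handwheel '{"claw":[1,1,1,1,1,1,1],"slide":[[0.003,-0.002,0.06],[0.003,-0.002,0.13],[0.003,-0.002,0.2],[0.003,-0.002,0.26],[0.003,-0.002,0.31],[0.003,-0.002,0.335],[0.003,-0.002,0.335]],"turn":[0,0,0,0,0,0,0]}' 40; python3 wl.py w2
```

```text
t: 2.1
tool_pos: [457.5, -22.8, 61.4]
tool_rot: [0.654, 0.757, -0.002, -0.001]
wrist_force: [-0.4, -0.3, 0.2]
width: 85.2
2.1 [457.5 -22.8  61.4] yang 8.3 q [-0.048  0.063 -0.489  1.023 -0.003  1.377] F [-0.42 -0.34  0.24] T [ 0.025 -0.013  0.04 ]
knob px [[261.7, 290.7], [260.5, 248.0]]
```

View pics/w2.png

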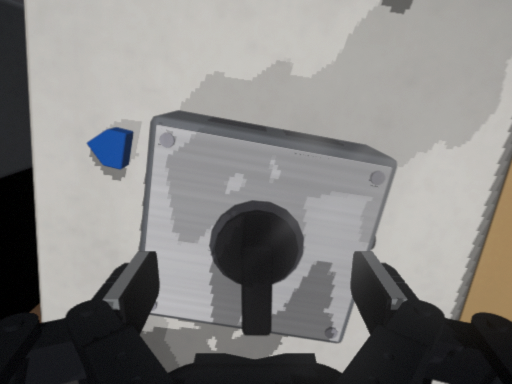

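Wrist view: the wing is at x≈257, between fingers at 158 and 352, and aligned with the pads. I'll check its centre with one ray.

Run:
```python
from h import *
c=dict(np.load('pics/w2.npz'))
P=ray(c,[(257.5,334)],94)[0]
Q=ray(c,[(257,246)],58)[0]
a=np.radians(97.8);C=P+20*np.array([np.cos(a),np.sin(a),0]);print(P.round(1),'centre',C.round(1),'disc',Q.round(1))
o=get_obs();Rm=R.from_quat(o['tool_rot']).as_matrix()
for X in(C,Q):print((Rm.T@(X-o['tool_pos'])).round(1))
```

```text
[459.9 -40.2  94. ] centre [457.2 -20.4  94. ] disc [456.6 -19.2  58. ]
[  2.7  -1.1 -31.2]
[ 4.  -1.4  4.8]
```

```bash
cat > ck.py <<'E'
from h import *
import sys
o=get_obs();Rm=R.from_quat(o['tool_rot']).as_matrix()
T=o['ft_torque'][2]
print('%.2f'%o['t'],o['tool_pos'].round(1),'YANG',np.degrees(np.arctan2(Rm[1,1],Rm[0,1])).round(2),'q6 %.3f'%o['q'][5],'F',o['wrist_force'].round(1),'Tz %.3f'%T,'tau6 %.3f'%o['tau'][5],'w %.1f'%o['width'])
sys.exit(1 if len(sys.argv)>1 and abs(T)>float(sys.argv[1]) else 0)
E
python3 -m handwheel '{"claw":[1,1,0.4,-0.2,-0.6,-1,-1,-1,-1,-1],"slide":[[0.005,-0.002,-0.003],[0.005,-0.002,-0.003],[0.005,-0.002,-0.003],[0.005,-0.002,-0.003],[0.005,-0.002,-0.003],[0.005,-0.002,-0.003],[0.005,-0.002,-0.003],[0.005,-0.002,-0.003],[0.005,-0.002,-0.003],[0.005,-0.002,-0.003]],"turn":[0,0,0,0,0,0,0,0,0,0]}' 40; python3 ck.py
```

```text
t: 3.15
tool_pos: [457.6, -20.6, 64.4]
tool_rot: [0.654, 0.757, -0.001, 0.001]
wrist_force: [3.0, 1.4, 0.0]
width: 11.4
3.15 [457.6 -20.6  64.4] YANG 8.33 q6 1.382 F [3.  1.4 0. ] Tz 0.035 tau6 -0.007 w 11.4
```

```bash
python3 -m handwheel '{"claw":[-1,-1],"slide":[[0,0,0],[0,0,0]],"turn":[-0.05,-0.05]}' >/dev/null; python3 ck.py 0.5 &&
python3 -m handwheel '{"claw":[-1,-1],"slide":[[0,0,0],[0,0,0]],"turn":[-0.05,-0.05]}' >/dev/null; python3 ck.py 0.5 &&
python3 -m handwheel '{"claw":[-1,-1],"slide":[[0,0,0],[0,0,0]],"turn":[-0.05,-0.05]}' >/dev/null; python3 ck.py 0.5
```

```text
3.35 [457.6 -20.6  64.5] YANG 11.33 q6 1.330 F [ 0.9 -0.8  0.9] Tz -0.162 tau6 -0.491 w 11.3
3.55 [457.5 -20.6  64.4] YANG 14.26 q6 1.279 F [1.1 0.8 0.6] Tz -0.314 tau6 -0.603 w 11.2
3.75 [457.5 -20.6  64.5] YANG 17.16 q6 1.228 F [0.7 0.3 0.1] Tz -0.221 tau6 -0.573 w 11.7
```

```bash
python3 -m handwheel '{"claw":[-1,-1],"slide":[[0,0,0],[0,0,0]],"turn":[-0.05,-0.05]}' >/dev/null && python3 ck.py 0.45 &&
python3 -m handwheel '{"claw":[-1,-1],"slide":[[0,0,0],[0,0,0]],"turn":[-0.05,-0.05]}' >/dev/null && python3 ck.py 0.45 &&
python3 -m handwheel '{"claw":[-1,-1],"slide":[[0,0,0],[0,0,0]],"turn":[-0.05,-0.05]}' >/dev/null && python3 ck.py 0.45 &&
python3 -m handwheel '{"claw":[-1,-1],"slide":[[0,0,0],[0,0,0]],"turn":[-0.05,-0.05]}' >/dev/null && python3 ck.py 0.45 &&
python3 -m handwheel '{"claw":[-1,-1],"slide":[[0,0,0],[0,0,0]],"turn":[-0.05,-0.05]}' >/dev/null && python3 ck.py 0.45 &&
python3 -m handwheel '{"claw":[-1,-1],"slide":[[0,0,0],[0,0,0]],"turn":[-0.05,-0.05]}' >/dev/null && python3 ck.py 0.45 &&
python3 -m handwheel '{"claw":[-1,-1],"slide":[[0,0,0],[0,0,0]],"turn":[-0.05,-0.05]}' >/dev/null && python3 ck.py 0.45 &&
python3 -m handwheel '{"claw":[-1,-1],"slide":[[0,0,0],[0,0,0]],"turn":[-0.05,-0.05]}' >/dev/null && python3 ck.py 0.45
```

```text
3.95 [457.4 -20.6  64.5] YANG 20.1 q6 1.177 F [ 0.2 -0.4  0.8] Tz 0.324 tau6 0.054 w 11.4
4.15 [457.3 -20.7  64.5] YANG 23.03 q6 1.126 F [-0.2 -0.1  1.1] Tz 0.180 tau6 -0.078 w 11.2
4.35 [457.2 -20.7  64.5] YANG 25.9 q6 1.076 F [ 0.1 -0.7  0.7] Tz 0.145 tau6 -0.206 w 11.3
4.55 [457.2 -20.7  64.5] YANG 28.76 q6 1.026 F [ 0.4 -0.5  1.8] Tz 0.006 tau6 -0.346 w 11.4
4.75 [457.1 -20.8  64.5] YANG 31.6 q6 0.976 F [0.8 0.1 0.9] Tz -0.122 tau6 -0.481 w 11.2
4.95 [457.  -20.8  64.5] YANG 34.44 q6 0.927 F [0.  0.6 1.3] Tz -0.251 tau6 -0.586 w 11.1
5.15 [457.  -20.9  64.5] YANG 37.28 q6 0.877 F [-0.7  0.4  1.3] Tz -0.230 tau6 -0.557 w 11.7
5.35 [456.9 -20.9  64.4] YANG 40.2 q6 0.826 F [ 0.  -0.2  1.4] Tz 0.293 tau6 0.061 w 11.2
```

```bash
python3 -m handwheel '{"claw":[-1,-1],"slide":[[0,0,0],[0,0,0]],"turn":[-0.05,-0.05]}' >/dev/null && python3 ck.py 0.42 &&
python3 -m handwheel '{"claw":[-1,-1],"slide":[[0,0,0],[0,0,0]],"turn":[-0.05,-0.05]}' >/dev/null && python3 ck.py 0.42 &&
python3 -m handwheel '{"claw":[-1,-1],"slide":[[0,0,0],[0,0,0]],"turn":[-0.05,-0.05]}' >/dev/null && python3 ck.py 0.42 &&
python3 -m handwheel '{"claw":[-1,-1],"slide":[[0,0,0],[0,0,0]],"turn":[-0.04,-0.04]}' >/dev/null && python3 ck.py 0.42 &&
python3 -m handwheel '{"claw":[-1,-1],"slide":[[0,0,0],[0,0,0]],"turn":[-0.03,-0.03]}' >/dev/null && python3 ck.py 0.42 &&
python3 -m handwheel '{"claw":[-1,-1],"slide":[[0,0,0],[0,0,0]],"turn":[-0.03,-0.03]}' >/dev/null && python3 ck.py 0.42 &&
python3 -m handwheel '{"claw":[-1,-1],"slide":[[0,0,0],[0,0,0]],"turn":[-0.03,-0.03]}' >/dev/null && python3 ck.py 0.42 &&
python3 -m handwheel '{"claw":[-1,-1],"slide":[[0,0,0],[0,0,0]],"turn":[-0.04,-0.04]}' >/dev/null && python3 ck.py 0.42
```

```text
5.55 [456.9 -21.   64.5] YANG 43.09 q6 0.775 F [ 0.4 -0.6  2.1] Tz 0.217 tau6 -0.078 w 11.1
5.75 [456.8 -21.   64.5] YANG 45.97 q6 0.725 F [-0.1 -1.7  0.9] Tz 0.095 tau6 -0.207 w 11.4
5.95 [456.8 -21.1  64.5] YANG 48.81 q6 0.676 F [ 0.1 -0.9  1.2] Tz -0.035 tau6 -0.348 w 11.5
6.15 [456.8 -21.2  64.5] YANG 51.05 q6 0.636 F [-0.9 -1.   1.4] Tz -0.131 tau6 -0.387 w 11.5
6.35 [456.7 -21.2  64.5] YANG 52.81 q6 0.606 F [-0.1 -1.4  1.7] Tz -0.200 tau6 -0.379 w 11.4
6.55 [456.7 -21.3  64.5] YANG 54.55 q6 0.575 F [0.4 0.5 1.3] Tz -0.274 tau6 -0.473 w 11.3
6.75 [456.7 -21.3  64.4] YANG 56.28 q6 0.545 F [ 0.1 -0.7  1.2] Tz -0.334 tau6 -0.488 w 11.3
6.95 [456.6 -21.3  64.4] YANG 58.63 q6 0.504 F [-0.7 -0.8  1.6] Tz 0.042 tau6 -0.244 w 11.2
```

```bash
python3 -m handwheel '{"claw":[-1,-1],"slide":[[0,0,0],[0,0,0]],"turn":[-0.05,-0.05]}' >/dev/null && python3 ck.py 0.42 &&
python3 -m handwheel '{"claw":[-1,-1],"slide":[[0,0,0],[0,0,0]],"turn":[-0.05,-0.05]}' >/dev/null && python3 ck.py 0.42 &&
python3 -m handwheel '{"claw":[-1,-1],"slide":[[0,0,0],[0,0,0]],"turn":[-0.05,-0.05]}' >/dev/null && python3 ck.py 0.42 &&
python3 -m handwheel '{"claw":[-1,-1],"slide":[[0,0,0],[0,0,0]],"turn":[-0.04,-0.04]}' >/dev/null && python3 ck.py 0.42 &&
python3 -m handwheel '{"claw":[-1,-1],"slide":[[0,0,0],[0,0,0]],"turn":[-0.03,-0.03]}' >/dev/null && python3 ck.py 0.42 &&
python3 -m handwheel '{"claw":[-1,-1],"slide":[[0,0,0],[0,0,0]],"turn":[-0.03,-0.03]}' >/dev/null && python3 ck.py 0.42 &&
python3 -m handwheel '{"claw":[-1,-1],"slide":[[0,0,0],[0,0,0]],"turn":[-0.03,-0.03]}' >/dev/null && python3 ck.py 0.42 &&
python3 -m handwheel '{"claw":[-1,-1],"slide":[[0,0,0],[0,0,0]],"turn":[-0.04,-0.04]}' >/dev/null && python3 ck.py 0.42
```

```text
7.15 [456.6 -21.4  64.4] YANG 61.6 q6 0.452 F [ 0.2 -1.5  1. ] Tz 0.265 tau6 -0.031 w 11.5
7.35 [456.5 -21.5  64.4] YANG 64.52 q6 0.401 F [-1.  -1.8  1.2] Tz 0.180 tau6 -0.151 w 11.1
7.55 [456.5 -21.5  64.4] YANG 67.4 q6 0.351 F [-0.1 -2.2  2.5] Tz 0.027 tau6 -0.285 w 11.2
7.75 [456.6 -21.6  64.5] YANG 69.65 q6 0.311 F [-0.4 -3.   2. ] Tz -0.107 tau6 -0.325 w 11.2
7.95 [456.5 -21.7  64.4] YANG 71.42 q6 0.281 F [-1.9 -1.9  1.1] Tz -0.115 tau6 -0.323 w 11.4
8.15 [456.5 -21.7  64.5] YANG 73.16 q6 0.250 F [-0.8 -1.4  2. ] Tz -0.241 tau6 -0.431 w 11.1
8.35 [456.5 -21.7  64.4] YANG 74.89 q6 0.220 F [-1.  -2.3  2. ] Tz -0.254 tau6 -0.480 w 11.9
8.55 [456.5 -21.8  64.4] YANG 77.21 q6 0.179 F [-0.9 -1.4  2.3] Tz -0.257 tau6 -0.518 w 11.5
```

```bash
python3 -m handwheel '{"claw":[-1,-1],"slide":[[-0.001,0.002,0],[-0.001,0.002,0]],"turn":[-0.04,-0.04]}' >/dev/null && python3 ck.py 0.42 &&
python3 -m handwheel '{"claw":[-1,-1],"slide":[[0,0,0],[0,0,0]],"turn":[-0.05,-0.05]}' >/dev/null && python3 ck.py 0.42 &&
python3 -m handwheel '{"claw":[-1,-1],"slide":[[0,0,0],[0,0,0]],"turn":[-0.05,-0.05]}' >/dev/null && python3 ck.py 0.42 &&
python3 -m handwheel '{"claw":[-1,-1],"slide":[[0,0,0],[0,0,0]],"turn":[-0.05,-0.05]}' >/dev/null && python3 ck.py 0.42 &&
python3 -m handwheel '{"claw":[-1,-1],"slide":[[0,0,0],[0,0,0]],"turn":[-0.03,-0.03]}' >/dev/null && python3 ck.py 0.42 &&
python3 -m handwheel '{"claw":[-1,-1],"slide":[[0,0,0],[0,0,0]],"turn":[-0.03,-0.03]}' >/dev/null && python3 ck.py 0.42 &&
python3 -m handwheel '{"claw":[-1,-1],"slide":[[0,0,0],[0,0,0]],"turn":[-0.03,-0.03]}' >/dev/null && python3 ck.py 0.42 &&
python3 -m handwheel '{"claw":[-1,-1],"slide":[[0,0,0],[0,0,0]],"turn":[-0.03,-0.03]}' >/dev/null && python3 ck.py 0.42
```

```text
8.75 [456.5 -21.8  64.4] YANG 79.56 q6 0.140 F [-3.7 -5.2  4.4] Tz 0.227 tau6 0.077 w 11.4
8.95 [456.5 -21.9  64.4] YANG 82.53 q6 0.088 F [-1.5 -2.8  2. ] Tz 0.245 tau6 -0.071 w 11.1
9.15 [456.5 -22.   64.4] YANG 85.44 q6 0.037 F [-1.6 -2.8  1.9] Tz 0.118 tau6 -0.196 w 11.2
9.35 [456.4 -22.1  64.4] YANG 88.32 q6 -0.013 F [-1.4 -4.   1.6] Tz -0.053 tau6 -0.333 w 11.3
9.55 [456.5 -22.1  64.5] YANG 90.08 q6 -0.044 F [-0.9 -3.   2.6] Tz -0.095 tau6 -0.263 w 11.3
9.75 [456.5 -22.2  64.4] YANG 91.82 q6 -0.074 F [-1.3 -2.7  1.7] Tz -0.148 tau6 -0.376 w 11.2
9.95 [456.5 -22.2  64.5] YANG 93.54 q6 -0.104 F [-0.  -3.9  2. ] Tz -0.285 tau6 -0.469 w 11.2
10.15 [456.5 -22.2  64.5] YANG 95.24 q6 -0.134 F [-0.5 -3.3  1.9] Tz -0.485 tau6 -0.630 w 11.3
```

```bash
python3 -m handwheel '{"claw":[-1,-1],"slide":[[0,0,0],[0,0,0]],"turn":[-0.025,-0.025]}' >/dev/null && python3 ck.py 0.42;python3 -m handwheel '{"claw":[-1],"slide":[[0,0,0]],"turn":[0]}' >/dev/null && python3 ck.py 0.42
```

```text
10.35 [456.5 -22.3  64.4] YANG 96.71 q6 -0.160 F [-1.5 -3.8  2.6] Tz -0.631 tau6 -0.719 w 11.6
10.45 [456.5 -22.3  64.5] YANG 96.67 q6 -0.159 F [-2.  -2.7  1.5] Tz -0.563 tau6 -0.587 w 11.5
```

Torque passed 0.6 N m with no drop, twice that of any click, so this is the end stop, with the first position near YANG 88. Now I turn clockwise and count clicks (the period so far is about 20.3°).

```bash
python3 -m handwheel '{"claw":[-1,-1],"slide":[[0,0,0],[0,0,0]],"turn":[0.08,0.08]}' >/dev/null && python3 ck.py 0.7 &&
python3 -m handwheel '{"claw":[-1,-1],"slide":[[0,0,0],[0,0,0]],"turn":[0.07,0.07]}' >/dev/null && python3 ck.py 0.45 &&
python3 -m handwheel '{"claw":[-1,-1],"slide":[[0,0,0],[0,0,0]],"turn":[0.05,0.05]}' >/dev/null && python3 ck.py 0.45 &&
python3 -m handwheel '{"claw":[-1,-1],"slide":[[0,0,0],[0,0,0]],"turn":[0.05,0.05]}' >/dev/null && python3 ck.py 0.45 &&
python3 -m handwheel '{"claw":[-1,-1],"slide":[[0,0,0],[0,0,0]],"turn":[0.05,0.05]}' >/dev/null && python3 ck.py 0.45 &&
python3 -m handwheel '{"claw":[-1,-1],"slide":[[0,0,0],[0,0,0]],"turn":[0.05,0.05]}' >/dev/null && python3 ck.py 0.45 &&
python3 -m handwheel '{"claw":[-1,-1],"slide":[[0,0,0],[0,0,0]],"turn":[0.05,0.05]}' >/dev/null && python3 ck.py 0.45 &&
python3 -m handwheel '{"claw":[-1,-1],"slide":[[0,0,0],[0,0,0]],"turn":[0.05,0.05]}' >/dev/null && python3 ck.py 0.45 &&
python3 -m handwheel '{"claw":[-1,-1],"slide":[[0,0,0],[0,0,0]],"turn":[0.05,0.05]}' >/dev/null && python3 ck.py 0.45
```

```text
10.65 [456.5 -22.2  64.5] YANG 91.86 q6 -0.075 F [-1.3 -2.8  1.4] Tz -0.133 tau6 0.358 w 11.6
10.85 [456.5 -22.1  64.5] YANG 87.77 q6 -0.003 F [-0.6 -2.   2.3] Tz -0.007 tau6 0.483 w 11.4
11.05 [456.5 -22.   64.5] YANG 84.94 q6 0.046 F [-1.9 -2.3  1.3] Tz 0.165 tau6 0.468 w 11.1
11.25 [456.5 -21.9  64.5] YANG 82.11 q6 0.096 F [-0.8 -2.6  1.3] Tz 0.223 tau6 0.572 w 11.4
11.45 [456.5 -21.8  64.5] YANG 79.27 q6 0.145 F [-1.  -2.   2.3] Tz 0.254 tau6 0.569 w 11.7
11.65 [456.5 -21.8  64.5] YANG 76.37 q6 0.196 F [-1.5 -2.2  2.3] Tz -0.283 tau6 -0.049 w 11.0
11.85 [456.5 -21.7  64.5] YANG 73.47 q6 0.246 F [-0.2 -2.   1.8] Tz -0.230 tau6 0.060 w 11.0
12.05 [456.5 -21.6  64.5] YANG 70.6 q6 0.297 F [-0.4 -1.5  2. ] Tz -0.192 tau6 0.187 w 11.2
12.25 [456.5 -21.5  64.5] YANG 67.75 q6 0.346 F [ 0.2 -1.6  2.8] Tz 0.020 tau6 0.328 w 11.1
```

One click done; it centres at about 68°. Three more.

```bash
python3 -m handwheel '{"claw":[-1,-1],"slide":[[0,0,0],[0,0,0]],"turn":[0.07,0.07]}' >/dev/null && python3 ck.py 0.45 &&
python3 -m handwheel '{"claw":[-1,-1],"slide":[[0,0,0],[0,0,0]],"turn":[0.07,0.07]}' >/dev/null && python3 ck.py 0.45 &&
python3 -m handwheel '{"claw":[-1,-1],"slide":[[0,0,0],[0,0,0]],"turn":[0.07,0.07]}' >/dev/null && python3 ck.py 0.45 &&
python3 -m handwheel '{"claw":[-1,-1],"slide":[[0,0,0],[0,0,0]],"turn":[0.07,0.07]}' >/dev/null && python3 ck.py 0.45 &&
python3 -m handwheel '{"claw":[-1,-1],"slide":[[0,0,0],[0,0,0]],"turn":[0.07,0.07]}' >/dev/null && python3 ck.py 0.45 &&
python3 -m handwheel '{"claw":[-1,-1],"slide":[[0,0,0],[0,0,0]],"turn":[0.07,0.07]}' >/dev/null && python3 ck.py 0.45 &&
python3 -m handwheel '{"claw":[-1,-1],"slide":[[0,0,0],[0,0,0]],"turn":[0.07,0.07]}' >/dev/null && python3 ck.py 0.45 &&
python3 -m handwheel '{"claw":[-1,-1],"slide":[[0,0,0],[0,0,0]],"turn":[0.07,0.07]}' >/dev/null && python3 ck.py 0.45 &&
python3 -m handwheel '{"claw":[-1,-1],"slide":[[0,0,0],[0,0,0]],"turn":[0.07,0.07]}' >/dev/null && python3 ck.py 0.45 &&
python3 -m handwheel '{"claw":[-1,-1],"slide":[[0,0,0],[0,0,0]],"turn":[0.05,0.05]}' >/dev/null && python3 ck.py 0.45
```

```text
12.45 [456.6 -21.4  64.5] YANG 63.71 q6 0.417 F [-0.3 -1.6  1.3] Tz 0.200 tau6 0.656 w 11.5
12.65 [456.6 -21.3  64.4] YANG 59.7 q6 0.487 F [-0.6 -1.6  1.6] Tz 0.243 tau6 0.719 w 11.7
12.85 [456.7 -21.2  64.5] YANG 55.63 q6 0.558 F [ 0.7 -0.2  1.8] Tz -0.328 tau6 0.051 w 11.6
13.05 [456.7 -21.2  64.4] YANG 51.59 q6 0.629 F [-0.3 -0.3  1.9] Tz -0.195 tau6 0.275 w 11.1
13.25 [456.8 -21.1  64.5] YANG 47.58 q6 0.699 F [ 0.3 -1.3  1.4] Tz -0.009 tau6 0.470 w 11.3
13.45 [456.9 -21.   64.5] YANG 43.6 q6 0.768 F [-0.2 -0.5  1.6] Tz 0.202 tau6 0.655 w 11.4
13.65 [457.  -20.9  64.5] YANG 39.62 q6 0.838 F [-0.3 -1.1  0.9] Tz 0.258 tau6 0.711 w 11.6
13.85 [457.  -20.8  64.5] YANG 35.57 q6 0.909 F [ 0.1 -0.6  1. ] Tz -0.349 tau6 0.049 w 11.4
14.05 [457.1 -20.8  64.5] YANG 31.54 q6 0.979 F [ 0.2 -0.2  1.6] Tz -0.154 tau6 0.276 w 11.3
14.25 [457.2 -20.7  64.5] YANG 28.73 q6 1.028 F [ 1.  -0.4  1.2] Tz -0.065 tau6 0.274 w 11.0
```

Three clicks done (centre about 28°). Now the fourth.

```bash
python3 -m handwheel '{"claw":[-1,-1],"slide":[[0,0,0],[0,0,0]],"turn":[0.07,0.07]}' >/dev/null && python3 ck.py 0.45 &&
python3 -m handwheel '{"claw":[-1,-1],"slide":[[0,0,0],[0,0,0]],"turn":[0.07,0.07]}' >/dev/null && python3 ck.py 0.45 &&
python3 -m handwheel '{"claw":[-1,-1],"slide":[[0,0,0],[0,0,0]],"turn":[0.07,0.07]}' >/dev/null && python3 ck.py 0.45 &&
python3 -m handwheel '{"claw":[-1,-1],"slide":[[0,0,0],[0,0,0]],"turn":[0.07,0.07]}' >/dev/null && python3 ck.py 0.45 &&
python3 -m handwheel '{"claw":[-1,-1],"slide":[[0,0,0],[0,0,0]],"turn":[0.06,0.06]}' >/dev/null && python3 ck.py 0.45
```

```text
14.45 [457.3 -20.7  64.5] YANG 24.72 q6 1.098 F [ 0.2 -0.5  0.7] Tz 0.138 tau6 0.608 w 11.6
14.65 [457.3 -20.6  64.5] YANG 20.73 q6 1.168 F [ 0.9 -0.   1.2] Tz 0.327 tau6 0.734 w 11.5
14.85 [457.5 -20.6  64.5] YANG 16.69 q6 1.238 F [1.7 0.1 0.6] Tz -0.235 tau6 0.137 w 11.4
15.05 [457.6 -20.6  64.5] YANG 12.65 q6 1.309 F [0.5 0.9 1.1] Tz -0.245 tau6 0.227 w 11.5
15.25 [457.7 -20.5  64.5] YANG 9.23 q6 1.368 F [ 0.5 -0.  -0.1] Tz -0.075 tau6 0.321 w 11.3
```

Four clicks counted and Tz is about 0. I release and rise.

```bash
python3 -m handwheel '{"claw":[-1,-0.5,0,0.5,1,1,1,1,1,1,1,1],"slide":[[0,0,0],[0,0,0],[0,0,0],[0,0,0],[0,0,0],[0,0,0],[0,0,0],[0,0,-0.05],[0,0,-0.13],[0,0,-0.21],[0,0,-0.3],[0,0,-0.3]],"turn":[0.015,0.015,0.015,0.015,0.015,0.015,0.015,0.015,0.015,0.015,0.015,0.015]}'; python3 ck.py; python3 wl.py w3
python3 - <<'E'
from h import *
d=np.load('pics/w3.npz');im=d['im'];
u,v=proj(dict(d),[[457.3,-21,76]])[0].astype(int)
k=im[v-40:v+50,u-45:u+45].max(2).astype(float)
cv2.imwrite('pics/w3z.png',cv2.resize(np.clip((k-5)*4,0,255).astype(np.uint8),None,fx=6,fy=6,interpolation=cv2.INTER_CUBIC))
E
```

```text
t: 16.45
tool_pos: [460.6, -19.8, 220.5]
tool_rot: [0.654, 0.757, 0.0, 0.005]
wrist_force: [0.7, 1.3, -0.2]
width: 85.2
16.45 [460.6 -19.8 220.5] YANG 8.34 q6 1.386 F [ 0.7  1.3 -0.2] Tz -0.021 tau6 0.004 w 85.2
16.45 [460.6 -19.8 220.5] yang 8.3 q [-4.000e-02 -1.000e-03 -1.990e-01  1.365e+00 -5.000e-03  1.386e+00] F [ 0.72  1.27 -0.16] T [-0.04  -0.032 -0.021]
knob px [[253.0, 183.7], [252.9, 173.3]]
```

View pics/w3z.png

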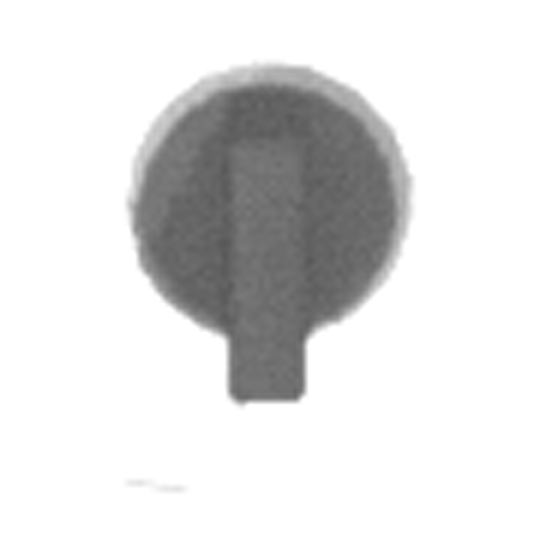

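View pics/w3.png

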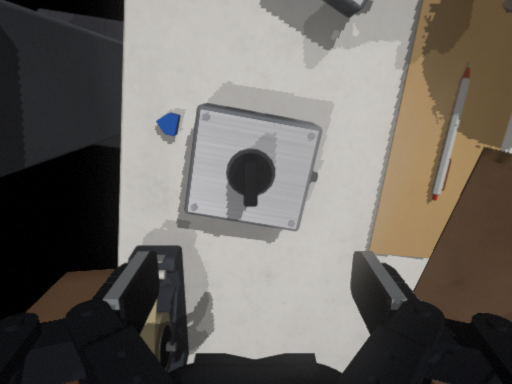

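The wing is back upright in the zoom, at the same angle as the jaws (about 8°), and free. Next I shut the gripper and go above the button.

```bash
python3 -m handwheel '{"claw":[0.5,0,-0.5,-1,-1,-1,-1,-1],"slide":[[0.08,0.03,0],[0.16,0.06,0],[0.24,0.09,0],[0.31,0.12,0],[0.36,0.14,0],[0.384,0.149,0],[0.384,0.149,0],[0.384,0.149,0]],"turn":[0,0,0,0,0,0,0,0]}'; python3 wl.py w4;  python3 - <<'E'
from h import *
print(proj(dict(np.load('pics/w4.npz')),[[506.5,181.3,62]]).round(1))
E
```

```text
t: 17.3
tool_pos: [505.1, 180.2, 216.1]
tool_rot: [0.654, 0.757, -0.002, 0.003]
wrist_force: [0.1, 0.4, 0.3]
width: 0.2
17.3 [505.1 180.2 216.1] yang 8.3 q [ 0.347  0.147 -0.048  1.375 -0.007  1.772] F [0.07 0.37 0.29] T [-0.032 -0.019 -0.001]
knob px [[181.5, 367.5], [188.3, 341.5]]
[[257.7 174.8]]
```

View pics/w4.png

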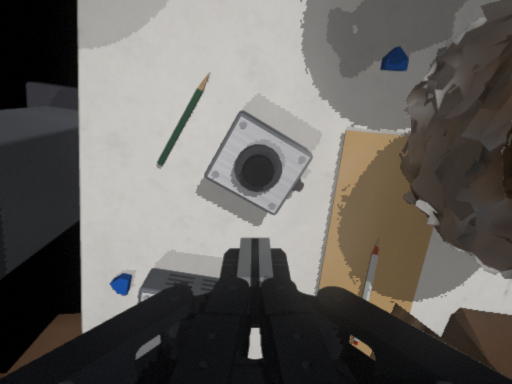

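The button is at (258,172), close to the predicted (258,175). I compute the press shift.

Run:
```python
from h import *
d=dict(np.load('pics/w4.npz'));im=d['im']
g=im.max(2)[150:195,235:285];m=(g<25).astype(np.uint8)
n,l,s,c=cv2.connectedComponentsWithStats(m);i=1+s[1:,4].argmax();print(s[i],c[i]+[235,150])
for uv in([c[i]+[235,150],(258,172)]):
    P=ray(d,[uv],62)[0];o=get_obs();Rm=R.from_quat(o['tool_rot']).as_matrix();print(P.round(1),(Rm.T@(P-o['tool_pos'])).round(1))
```

```text
Traceback (most recent call last):
ValueError: attempt to get argmax of an empty sequence
```

Run:
```python
from h import *
d=dict(np.load('pics/w4.npz'));im=d['im']
g=im.max(2)[145:200,230:290]
cv2.imwrite('pics/bz.png',cv2.resize(np.clip(g*2.,0,255).astype(np.uint8),None,fx=8,fy=8))
for uv in([(258,169)],[(258,172)]):
    P=ray(d,uv,62)[0];o=get_obs();Rm=R.from_quat(o['tool_rot']).as_matrix();print(P.round(1),(Rm.T@(P-o['tool_pos'])).round(1))
```

```text
[506.  186.7  62. ] [  7.7   1.4 154.3]
[506.4 183.9  62. ] [  4.9   1.4 154.3]
```

View pics/bz.png

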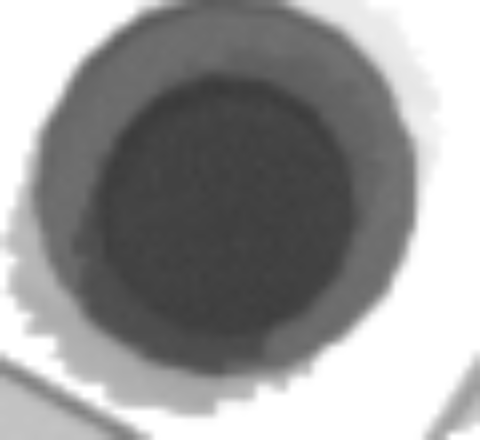

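```bash
python3 -m handwheel '{"claw":[-1,-1,-1,-1,-1,-1,-1],"slide":[[0.008,0.003,0.06],[0.008,0.003,0.13],[0.008,0.003,0.2],[0.008,0.003,0.25],[0.008,0.003,0.285],[0.008,0.003,0.292],[0.008,0.003,0.292]],"turn":[0,0,0,0,0,0,0]}'; python3 ck.py; python3 wl.py w5
```

```text
t: 18.05
tool_pos: [506.3, 182.0, 70.4]
tool_rot: [0.655, 0.756, -0.002, 0.003]
wrist_force: [0.2, -0.3, 0.0]
width: 0.4
18.05 [506.3 182.   70.4] YANG 8.21 q6 1.777 F [ 0.2 -0.3  0. ] Tz -0.003 tau6 -0.003 w 0.4
18.05 [506.3 182.   70.4] yang 8.2 q [ 0.349  0.199 -0.31   1.062 -0.007  1.777] F [ 0.21 -0.28  0.04] T [ 0.024  0.01  -0.003]
knob px [[128.8, 567.2], [147.4, 496.1]]
```

View pics/w5.png

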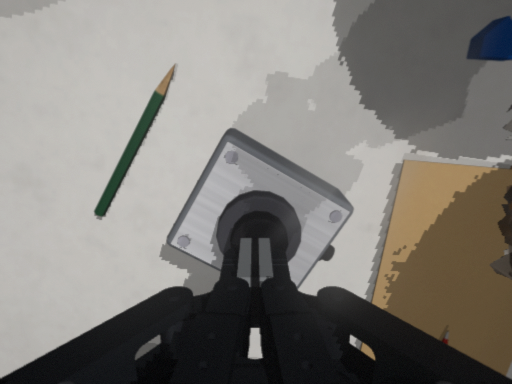

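The shut fingertips at (255,240) are over the button. Now I press, watching force.

```bash
python3 -m handwheel '{"claw":[-1,-1,-1],"slide":[[0.002,0,0.01],[0.003,0,0.016],[0.003,0,0.016]],"turn":[0,0,0]}'>/dev/null; python3 ck.py;
python3 -m handwheel '{"claw":[-1,-1],"slide":[[0,0,0.004],[0,0,0.006]],"turn":[0,0]}'>/dev/null; python3 ck.py;
python3 -m handwheel '{"claw":[-1,-1],"slide":[[0,0,0.002],[0,0,0.004]],"turn":[0,0]}'>/dev/null; python3 ck.py
```

```text
18.40 [506.8 184.   63.4] YANG 8.23 q6 1.779 F [ 0.5  0.1 -0.3] Tz -0.010 tau6 0.006 w 0.0
18.60 [507.  184.1  60.6] YANG 8.24 q6 1.779 F [-0.6 -1.1  1.2] Tz -0.015 tau6 0.001 w -0.2
18.80 [507.  184.2  58.8] YANG 8.24 q6 1.779 F [-1.7 -0.3  3.5] Tz -0.003 tau6 0.004 w 0.1
```

```bash
python3 -m handwheel '{"claw":[-1,-1],"slide":[[0,0,0.004],[0,0,0.005]],"turn":[0,0]}'>/dev/null; python3 ck.py;
python3 -m handwheel '{"claw":[-1,-1],"slide":[[0,0,0.003],[0,0,0.003]],"turn":[0,0]}'>/dev/null; python3 ck.py
```

```text
19.00 [507.  184.2  56.3] YANG 8.25 q6 1.779 F [-2.   0.1  3.5] Tz 0.022 tau6 0.004 w 0.1
19.20 [507.1 184.2  56. ] YANG 8.25 q6 1.779 F [-4.1 -1.9 11.4] Tz 0.011 tau6 0.003 w -0.3
```

```bash
python3 -m handwheel '{"claw":[-1,-1],"slide":[[0,0,0.003],[0,0,0.003]],"turn":[0,0]}'>/dev/null; python3 ck.py;
python3 -m handwheel '{"claw":[-1,-1,-1,-1,-1,-1],"slide":[[0,0,-0.02],[0,0,-0.07],[0,0,-0.15],[0,0,-0.23],[0,0,-0.3],[0,0,-0.3]],"turn":[0,0,0,0,0,0]}'>/dev/null; python3 ck.py; python3 wl.py w6
python3 - <<'E'
from h import *
cv2.imwrite('pics/top6.png',get_image('top')[:,:,::-1])
E
```

```text
19.40 [507.1 184.2  55.9] YANG 8.25 q6 1.779 F [-5.2 -1.7 14.8] Tz -0.030 tau6 0.002 w 0.1
20.00 [508.2 185.8 211.2] YANG 8.24 q6 1.781 F [1.1 0.2 0.1] Tz 0.005 tau6 0.002 w -0.0
20.0 [508.2 185.8 211.2] yang 8.2 q [ 0.354  0.146 -0.06   1.352 -0.007  1.781] F [1.09 0.23 0.11] T [-0.013 -0.083  0.005]
knob px [[175.4, 377.0], [182.5, 349.9]]
```

View pics/w6.png

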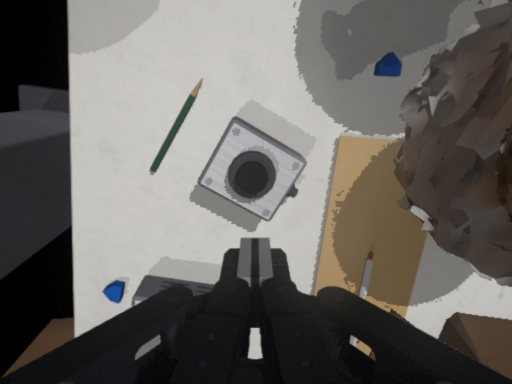

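View pics/top6.png

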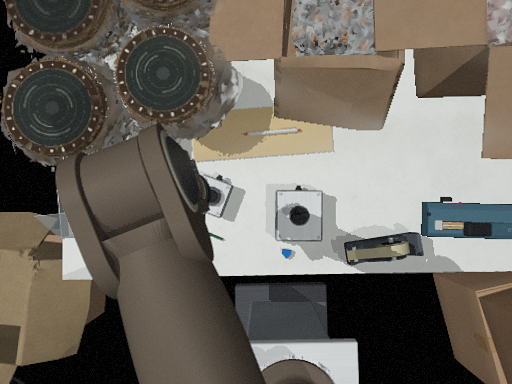

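The wrist view shows the button back up at (251,175), the pencil and blue pieces in place, and the tool clear. The top view shows the timer, tape dispenser and pen unmoved.

```bash
python3 -c "
from cell import *
print(finish_job())"
```

```text
the job is handed in; nothing more can be done
None
```

The timer is set to its fourth step, and the setting is stored with one full press of the button. I handed the job in at about 20 s.

- **Finding the end stop:** I turned the selector anticlockwise over four clicks, each peaking at about 0.3 N m and about 20° apart. At the stop the torque rose to 0.63 N m without dropping, under the 1 N m limit, so I stopped there.
- **Setting the step:** I turned it clockwise and saw four clear torque reversals. At the fourth the torque was close to zero, and I let go. The wing then stood where it had started, which fits four clicks out and four back.
- **Pressing the button:** I pressed once, to a height of 56 mm. The force rose from 3.5 N to 14.8 N, which shows it was fully in. I then lifted clear.
- **Last checks:** The final pictures show the button looking as it did before the press and the nearby items I could see where they were. With the arm clear, wrist force was about 1 N, within its usual noise. In the final top view the arm hides part of the left side; the wrist view shows the pencil and a wedge piece there.
- **Drift and side force:** The grip drifted by up to about 2 mm while turning, and a 1 mm correction had no visible effect. Side forces stayed within about 6 N.

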